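# Pile one patient's culture dishes on the incubator tray

## Robot

A 6-joint arm with a two-finger parallel gripper is mounted at the origin on the work surface. World frame = base frame: x ahead of the robot, y to its left, z up, the work surface at z = 0. Lengths are in m, angles in degrees, forces in N, time in s.
With the tool pointing down it reaches from about 0.375 to 0.975 m from the base axis. Payload 3.8 kg.
Tool frame: the origin (TCP) lies on the centre line of the jaws, within the pads' length; the fingertips stand 11 mm ahead of it and the grasp point (between the pads) lies 8 mm behind it; z points along the fingers, y is the line along which they close (so a half turn about z gives the same grasp; the last joint's range is limited). The gripper opens to 88 mm and grips with 3 to 60 N. Pads are 18 mm wide; open, the fingers measure 123 mm over their backs; the gripper's body (75 mm by 187 mm) begins 45 mm behind the grasp point.
Start: joints at [68.761, 15.12, 91.902, -0, 72.978, -2.114], TCP at [0.221, 0.638, 0.25] pointing down, gripper open.
Joint ranges: [-150.88, 150.88], [-54.13, 125.18], [17.81, 147.31], [-75.09, 255.09], [0, 152.58], [-146.25, 146.25]. Speed limits (degrees/s): [147.25, 147.25, 180, 180, 180, 180].

## Interface

Orientations are given as a 3x3 rotation matrix whose columns are the frame's x, y, z axes.
In Python, from plant import observe, get_image, calibration, job_done gives the robot as it stands. The module is installed in compiled form; this text tells all that it offers.
- The arm moves only by the tool jog_arm, never from a script. Its argument "series" is a list of rows, each a list of 5 numbers: the shift along the tool's x, y, z in m, then the turn about the tool's z in rad, then the gripper's target within -1 to 1 (shut at 1, half-way at 0, fully open at -1). A call has 1 to 12 rows; each row is the pose to reach, as a shift and turn from the pose commanded when the call began, along the tool's axes at that moment; what a row does not reach only later rows make up. A row lasts 1/8 s, in which the tool goes at most 62.5 mm and 10.7 degrees, less where a joint would pass 70% of its speed; a pose out of reach is approached as far as the arm can. A call with a gripper value outside its range is refused whole. The fingers move at their own pace and stop on an object; "squeeze" is the grip in N (left out, the last holds). Time passes only in rows, so rows that repeat a pose let the fingers close. It gives the time, the measured TCP pose, the force, the opening and the grip force at its end, in the units of the state.
- observe(): the state, without advancing time (a new reading comes with each control period).
- get_image(name): name is "side" or "top"; returns the picture (480x640x3 uint8, blue, green, red); there is no depth.
- calibration(name): a dict with "camera_matrix" (3x3 intrinsics, pixels), "rvec" (rotation vector, rad) and "tvec" (3), from world to camera coordinates, as OpenCV has them. Camera axes: x right, y down, z forward; pixel columns grow to the right and rows downward; lengths in m; the calibration is good to about 2 mm. A picture is of the moment at which its call begins. calibration takes no time and is no camera call.
- job_done(): hands the job in; it is judged then, once.
The state is a dict: "t": time; "joints": joint angles; "joint_velocities": joint speeds; "joint_efforts": joint torques, N m; "eef_pos": TCP position; "orientation": TCP orientation; "wrist_force": force on the tool from outside, world axes, zero at the start; "ft_torque": the same for the moment, N m; "gripper_width": finger opening in m; "grip_force": force on a finger pad.
Only numpy, scipy, OpenCV 4.12 (cv2) and the standard library are available. Lean on these libraries where they do the work, as an engineer would, in place of code of your own. Each camera call takes 0.05 s, during which the arm holds its last target. There are 200 camera calls.

## Task

Gather this patient's four lidded culture dishes from the bench into one neat pile in the middle of the steel incubator tray: the square four-well plate at the bottom, lying square with the tray, then the 60 mm centre-well dish, then the shallow 50 mm dish, and the small 35 mm dish on top, each lying flat and centred on the one below. Build the pile on the tray from the bottom up, one dish after another, keep the dishes level, and leave the timer, the amber bottle and the big dish on the warm plate where they are.

Things in the scene. Friction and masses are not known exactly. Their poses are not given: they have to be found in the camera images.
- tray: stainless steel tray, 220 mm (its x) by 170 mm (its y), fixed to the bench, with a low upright rim 3 mm thick whose rolled lip is 14 mm above the bench at its top. Origin: middle of the tray, on the underside, at bench height; the flat inner floor is 4 mm above that; z up. It stands on the left or the right of the dishes, turned by up to 0.35 rad
- fourwell_center (a point): square four-well culture plate with its lid on, clear plastic, four round wells to be seen through the lid; 66 by 66 mm, 16 mm high, flat top and underside, about 45 g, lid and plate hold together. Point: its centre, 8 mm above its underside; x and y are square to its sides, z up. Lies flat on the bench, turned by up to 0.6 rad
- dish60_center (a point): round lidded culture dish of 60 mm, clear plastic, with one small round well (22 mm) in its centre; lid 60 mm in diameter, 15 mm high in all, the base under the lid is 54 mm wide over its lowest 4 mm; flat top and underside, about 35 g, lid and base hold together. Point: its centre, 7.5 mm above its underside; z up. Lies flat on the bench
- dish50_center (a point): shallow round lidded culture dish, clear plastic, no well; 50 mm in diameter, 10 mm high in all, the base under the lid is 44 mm wide over its lowest 4 mm; flat top and underside, about 25 g, lid and base hold together. Point: its centre, 5 mm above its underside; z up. Lies flat on the bench
- dish35_center (a point): the smallest round lidded culture dish (called 35 mm after its base), clear plastic, no well; lid 38 mm in diameter, 11 mm high in all, the base under the lid is 32 mm wide over its lowest 4 mm; flat top and underside, about 18 g, lid and base hold together. Point: its centre, 5.5 mm above its underside; z up. Lies flat on the bench
- timer_center (a point): white square bench timer with a grey display, 66 by 66 mm, 20 mm high, loose, lying among the dishes; to be left alone. Point: its centre, 10 mm above the bench; z up
- oilbottle_center (a point): small amber glass bottle with white cap, 40 mm in diameter, 62 mm high, loose, standing among the dishes; to be left alone. Point: its centre, 31 mm above the bench; z up
- dish100_center (a point): big empty lidded dish, 92 mm in diameter, 17 mm high, standing loose on the warm plate; to be left alone. Point: its centre, 8.5 mm above its underside; z up
- warmplate: warming plate: white slab with aluminium top and a small display, 200 mm (its x) by 150 mm (its y), 18 mm high, fixed to the bench on the side away from the tray. Origin: middle of its underside, at bench height; z up
Not all that is in view belongs to the job. What is shaped like the part that bears dish35_center but green is not meant.

How it is judged (in metres and radians):
On the way, in this order (a step that is already met when the one before it is completed fails the run):
1. the four-well plate stands released and level in the middle of the tray, square with it (horizontal distance between fourwell_center and tray below 0.015 m and height (world z) of fourwell_center between 0.0085 and 0.015 m and angle between fourwell_center's own z axis and vertical below 0.07 rad and (angle between the x axis of fourwell_center and the x axis of tray, either way round below 0.22 rad or angle between the x axis of fourwell_center and the y axis of tray, either way round below 0.22 rad) and contact force between the fingers and fourwell below 0.2 N and linear speed of fourwell below 0.03 m/s), for 0.2 s.
2. the 60 mm centre-well dish stands released, level and centred on the four-well plate (horizontal distance between dish60_center and fourwell_center below 0.01 m and z of dish60_center in the frame of fourwell_center between 0.0125 and 0.0185 m and angle between dish60_center's own z axis and vertical below 0.07 rad and contact force between the fingers and dish60 below 0.2 N and linear speed of dish60 below 0.03 m/s), for 0.2 s.
3. the shallow 50 mm dish stands released, level and centred on the 60 mm centre-well dish (horizontal distance between dish50_center and dish60_center below 0.01 m and z of dish50_center in the frame of dish60_center between 0.0095 and 0.0155 m and angle between dish50_center's own z axis and vertical below 0.07 rad and contact force between the fingers and dish50 below 0.2 N and linear speed of dish50 below 0.03 m/s), for 0.2 s.
4. the 35 mm dish stands released, level and centred on the shallow 50 mm dish (horizontal distance between dish35_center and dish50_center below 0.01 m and z of dish35_center in the frame of dish50_center between 0.0075 and 0.0135 m and angle between dish35_center's own z axis and vertical below 0.07 rad and contact force between the fingers and dish35 below 0.2 N and linear speed of dish35 below 0.03 m/s), for 0.2 s.
At the end, for the whole second after the job is handed in: four-well plate flat on the tray floor, within 15 mm of its middle and 0.22 rad of square with it (any way round); on it the 60 mm, then the 50 mm, then the 35 mm dish, each level (0.07 rad) and centred within 10 mm on the one below; all released and at rest (all of step 1 and all of step 2 and all of step 3 and all of step 4); the robot touches nothing.
It fails at once if the timer is moved by more than 20 mm (distance of timer_center from where it was at the start of the episode above 0.02 m).
It fails at once if the amber bottle is moved by more than 20 mm (distance of oilbottle_center from where it was at the start of the episode above 0.02 m).
It fails at once if the big dish on the warm plate is moved by more than 20 mm (distance of dish100_center from where it was at the start of the episode above 0.02 m).
It fails at once if a culture dish is tipped by more than 0.5 rad (angle between any of fourwell_center, dish60_center, dish50_center, dish35_center's own z axis and vertical above 0.5 rad).
It also fails if it takes over 96 s, if anything falls off the work surface, if the arm or the gripper's body presses on something with over 40 N, if the wrist force passes 120 N, or if a joint passes its speed limit or range.

## Working session

There is one attempt and no reset: what is moved stays moved. The work goes in short steps, Python scripts to look and compute and a tool call to move; the robot and the scene stay as the last step left them, time stands still between calls to the robot, and variables do not carry over. Pictures are saved under pics/ and viewed, at most 14 in all, crops included, and the job is handed in when it is done.

Besides the shell and the picture viewer there is one more tool, called after "Call:" in YAML: its name, and indented under it one key for each argument. jog_arm: Moves the arm, as the interface text tells. Its arguments: {"type":"object","properties":{"series":{"type":"array","items":{"type":"array","items":{"type":"number"}}},"squeeze":{"type":"number"}},"required":["series"]}

```bash
mkdir -p pics
python3 - <<'E'
from plant import *
import cv2,numpy as np
for n in("top","side"):
    cv2.imwrite(f"pics/{n}0.png",get_image(n)); c=calibration(n)
    R=cv2.Rodrigues(np.array(c["rvec"]))[0]; print(n,c["camera_matrix"],(-R.T@np.array(c["tvec"]).ravel()).round(3),R[2].round(2))
s=observe();print(s)
E
```

```text
top [[612.3477743    0.         322.75099796]
 [  0.         612.3477743  239.59241516]
 [  0.           0.           1.        ]] [ 0.492 -0.007  1.032] [ 0.08  0.03 -1.  ]
side [[545.80633281   0.         318.70205314]
 [  0.         545.80633281 243.14263508]
 [  0.           0.           1.        ]] [ 0.545 -0.669  0.838] [ 0.03  0.64 -0.77]
{'t': 0.1, 'joints': array([ 6.87602784e+01,  1.51642974e+01,  9.19731912e+01,  5.36679772e-04,
        7.29785138e+01, -2.11327922e+00]), 'joint_velocities': array([ 0.04658983, -0.02316057, -0.14139769, -0.04022492,  0.0388968 ,
       -0.14340642]), 'joint_efforts': array([ 1.09862794e-03, -5.03614247e+01, -3.58071470e+01,  7.29014352e-02,
        2.32445053e-02, -5.90878471e-05]), 'eef_pos': array([0.22092829, 0.63715924, 0.24852115]), 'orientation': array([[-9.44796866e-01,  3.27655813e-01, -7.41809362e-04],
       [ 3.27656642e-01,  9.44794992e-01, -1.88384986e-03],
       [ 8.36034117e-05, -2.02291421e-03, -9.99997950e-01]]), 'wrist_force': array([0.3607605 , 0.44801325, 0.26184261]), 'ft_torque': array([ 0.00175422,  0.01843329, -0.01413225]), 'grip_force': 0.0, 'gripper_width': 0.08782891250232101}
```

View pics/top0.png

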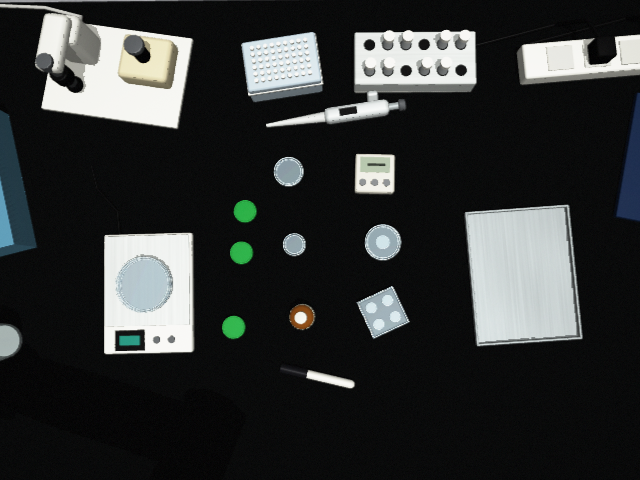

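View pics/side0.png

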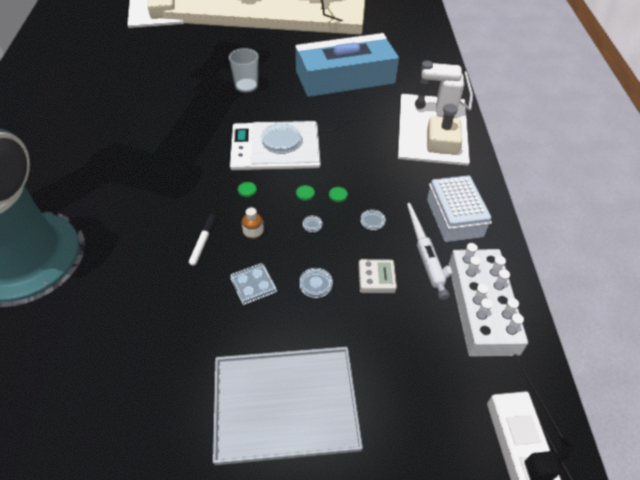

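The top view shows the four-well plate at (383,312), the 60 mm dish with its well at (382,242), the 50 mm dish at (289,171) and the tray at (524,276). The timer is at (375,174), the bottle at (302,317) and the big dish at (145,283). Candidates for the 35 mm dish are the clear one at (294,245) and green ones at (245,211), (241,253) and (233,327). The clear one fits, because green is excluded. I'll confirm it in a crop and measure.

```bash
cat > h.py <<'E'
from plant import *
import cv2,numpy as np
def ray(n,uv,z):
    c=calibration(n);K=np.array(c["camera_matrix"]);R=cv2.Rodrigues(np.array(c["rvec"]))[0]
    C=-R.T@np.array(c["tvec"]).ravel()
    d=(R.T@np.linalg.inv(K)@np.c_[np.reshape(uv,(-1,2)),np.ones(np.size(uv)//2)].T).T
    return (C+d*((z-C[2])/d[:,2])[:,None])[:,:2]
def blob(n,im,uv,r=60,th=60):
    g=cv2.threshold(cv2.cvtColor(im,cv2.COLOR_BGR2GRAY),th,255,0)[1]
    cs=cv2.findContours(g,cv2.RETR_EXTERNAL,cv2.CHAIN_APPROX_NONE)[0]
    cs=[c for c in cs if cv2.contourArea(c)>100 and cv2.pointPolygonTest(c,uv,True)>-5]
    return cv2.convexHull(max(cs,key=cv2.contourArea)) if cs else None
E
python3 - <<'E'
from h import *
T=get_image("top");S=get_image("side")
it=dict(four=((383,312),(253,284),.016),d60=((382,242),(316,282),.015),d50=((289,171),(373,219),.010),d35=((294,245),(313,224),.011),tray=((524,276),(285,405),.014),timer=((375,174),(377,276),.02),bottle=((302,317),(253,222),.06))
for k,(a,b,z) in it.items():
    for n,im,uv in(("top",T,a),("side",S,b)):
        c=blob(n,im,uv)
        if c is None: print(k,n,None);continue
        p=ray(n,c.astype(float),z).astype(np.float32)*1000
        (cx,cy),(w,h),an=cv2.minAreaRect(p); print(k,n,np.round([cx,cy,w,h,an],1),"circ",np.round(cv2.minEnclosingCircle(p)[0],1))
cv2.imwrite("pics/crop.png",cv2.resize(T[150:350,220:420],None,fx=3,fy=3,interpolation=2))
E
```

```text
four top [450.6 -77.9  65.9  66.6  24.8] circ [451.1 -77.7]
four side [451.  -83.5  71.4  77.2  24.8] circ [449.9 -83.9]
d60 top [565.9 -79.4  59.7  60.   89.8] circ [565.9 -78.5]
d60 side [567.5 -83.3  70.   63.   89.2] circ [566.8 -82.9]
d50 top [6.86e+02 7.92e+01 4.97e+01 4.92e+01 2.00e-01] circ [686.4  79.9]
d50 side [687.6  75.9  57.7  54.1  89.3] circ [687.8  76.2]
d35 top [5.629e+02 6.910e+01 3.700e+01 3.690e+01 2.000e-01] circ [562.9  69.1]
d35 side [562.8  65.3  46.   40.6  89.4] circ [562.9  65.6]
tray top [ 512.4 -308.8  221.8  173.1    4.1] circ [ 512.5 -309. ]
tray side [ 513.3 -311.   225.7  178.8    4.1] circ [ 513.  -310.1]
timer top [680.2 -65.5  65.1  65.9  89.8] circ [680.3 -65.5]
timer side [680.9 -72.3  80.4  71.7  89.1] circ [680.8 -72.4]
bottle top [4.447e+02 5.290e+01 3.920e+01 3.960e+01 2.000e-01] circ [444.7  52.3]
bottle side [447.5  27.7  41.7  82.1   2.3] circ [446.4  27.7]
```

View pics/crop.png

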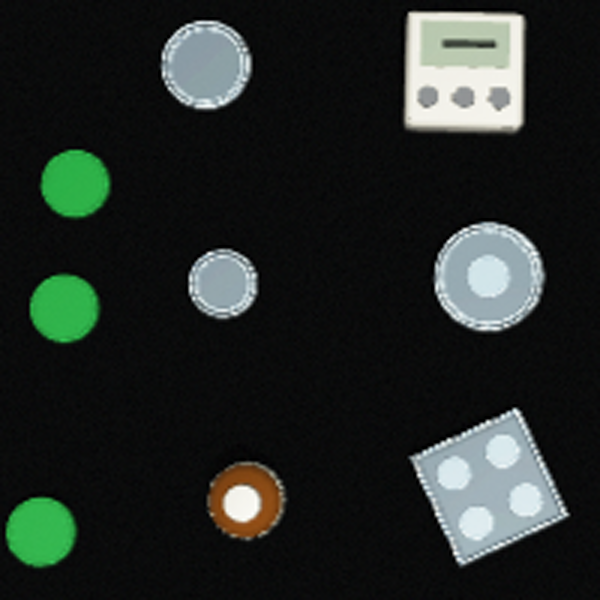

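The enlarged crop shows the clear, ungreen small dish at crop (223,284), which is top-view (294,245). The green discs stay. All sizes match: 66, 60, 50, 37 and 222x173 mm. The tray is turned +4.1° and the plate +24.8°. Next I work out the shifts.

```bash
cat > go.py <<'E'
from h import *
import sys
x,y,z,yaw=map(float,sys.argv[1:5])
s=observe();R=np.array(s["orientation"]);p=np.array(s["eef_pos"])
cur=np.degrees(np.arctan2(R[1,0],R[0,0]));turn=-(yaw-cur+180)%360
turn=(turn+180)%360-180 if False else -((yaw-cur+180)%360-180)
print("t",round(s["t"],2),"pos",p.round(4),"yaw",cur.round(1),"w",round(s["gripper_width"],4),"grip",round(s["grip_force"],1),"F",s["wrist_force"].round(1),"shift",(R.T@(np.array([x,y,z])-p)).round(4),"turn",np.radians(turn).round(3))
E
python3 go.py .451 -.078 .12 114.8
```

```text
t 0.2 pos [0.221  0.6373 0.2489] yaw 160.9 w 0.0882 grip 0.0 F [ 0.1  0.1 -0.2] shift [-0.4517 -0.6003  0.1297] turn 0.804
```

Call:
jog_arm:
  series:
    - [-0.452, -0.6, 0.13, 0.804, -1]
    - [-0.452, -0.6, 0.13, 0.804, -1]
    - [-0.452, -0.6, 0.13, 0.804, -1]
    - [-0.452, -0.6, 0.13, 0.804, -1]
    - [-0.452, -0.6, 0.13, 0.804, -1]
    - [-0.452, -0.6, 0.13, 0.804, -1]
    - [-0.452, -0.6, 0.13, 0.804, -1]
    - [-0.452, -0.6, 0.13, 0.804, -1]
    - [-0.452, -0.6, 0.13, 0.804, -1]
    - [-0.452, -0.6, 0.13, 0.804, -1]
    - [-0.452, -0.6, 0.13, 0.804, -1]
    - [-0.452, -0.6, 0.13, 0.804, -1]
  squeeze: 10

```text
t: 1.7
eef_pos: [0.4483, -0.0678, 0.1218]
orientation: [[-0.419, 0.908, 0.001], [0.908, 0.419, -0.0], [-0.001, 0.001, -1.0]]
wrist_force: [1.6, 0.3, 0.4]
gripper_width: 0.0883
grip_force: 0.0
```

Call:
jog_arm:
  series:
    - [0, 0, 0, 0, -1]

```text
t: 1.82
eef_pos: [0.4483, -0.0692, 0.1213]
orientation: [[-0.414, 0.91, -0.001], [0.91, 0.414, -0.001], [-0.0, -0.001, -1.0]]
wrist_force: [-0.4, 0.9, 0.9]
gripper_width: 0.088
grip_force: 0.0
```

```bash
python3 go.py .451 -.078 .05 114.8
```

```text
t 1.82 pos [ 0.4483 -0.0692  0.1213] yaw 114.4 w 0.088 grip 0.0 F [-0.4  0.9  0.9] shift [-0.0091 -0.0011  0.0713] turn -0.006
```

Call:
jog_arm:
  series:
    - [-0.009, -0.001, 0.03, -0.006, -1]
    - [-0.009, -0.001, 0.06, -0.006, -1]
    - [-0.009, -0.001, 0.06, -0.006, -1]
    - [-0.009, -0.001, 0.06, -0.006, -1]

```text
t: 2.33
eef_pos: [0.4511, -0.0734, 0.0626]
orientation: [[-0.426, 0.905, 0.001], [0.905, 0.426, 0.0], [-0.0, 0.001, -1.0]]
wrist_force: [-0.4, -0.3, 0.5]
gripper_width: 0.088
grip_force: 0.0
```

```bash
python3 - <<'E'
from h import *
a=get_image("top")[200:400,290:490];b=get_image("side")[200:400,150:350]
cv2.imwrite("pics/g1.png",cv2.resize(np.hstack([a,b]),None,fx=2,fy=2,interpolation=2))
E
python3 go.py .451 -.078 .014 114.8
```

```text
t 2.42 pos [ 0.4519 -0.0738  0.0633] yaw 115.2 w 0.0881 grip 0.0 F [-0.7 -0.1  0.7] shift [-0.0033 -0.0027  0.0493] turn 0.007
```

View pics/g1.png

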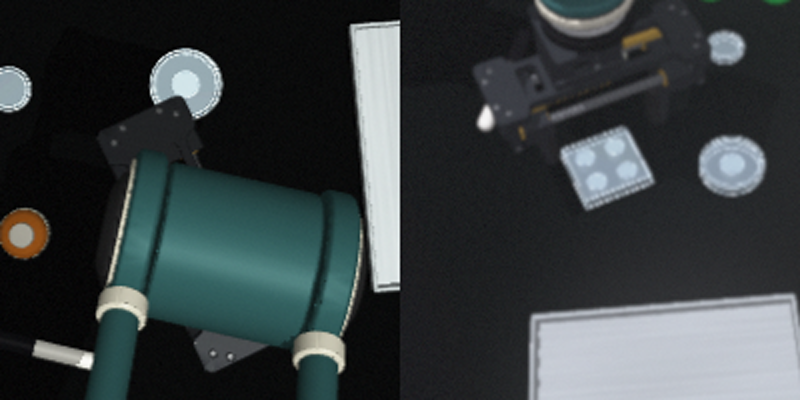

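The picture shows the jaws straddling the plate: side crop fingers at about (545,150) and (655,100), plate at (607,168). I correct and descend.

Call:
jog_arm:
  series:
    - [-0.004, -0.003, 0.02, 0, -1]
    - [-0.004, -0.003, 0.035, 0, -1]
    - [-0.004, -0.003, 0.035, 0, -1]
    - [-0.004, -0.003, 0.035, 0, -1]

```text
t: 2.92
eef_pos: [0.4501, -0.0791, 0.0272]
orientation: [[-0.425, 0.905, 0.0], [0.905, 0.425, -0.0], [-0.0, 0.0, -1.0]]
wrist_force: [-0.4, -0.1, 0.1]
gripper_width: 0.0882
grip_force: 0.0
```

```bash
python3 go.py .451 -.078 .0145 114.8
```

```text
t 2.92 pos [ 0.4501 -0.0791  0.0272] yaw 115.2 w 0.0882 grip 0.0 F [-0.4 -0.1  0.1] shift [0.0006 0.0013 0.0127] turn 0.006
```

Descend, then close. 66 of 88 mm needs a closing target; I use 1, and the fingers stop on the plate.

Call:
jog_arm:
  series:
    - [0.001, 0.001, 0.0125, 0.006, -1]
    - [0.001, 0.001, 0.0125, 0.006, -1]
    - [0.001, 0.001, 0.0125, 0.006, 1]
    - [0.001, 0.001, 0.0125, 0.006, 1]
    - [0.001, 0.001, 0.0125, 0.006, 1]
    - [0.001, 0.001, 0.0125, 0.006, 1]
    - [0.001, 0.001, 0.0125, 0.006, 1]

```text
t: 3.8
eef_pos: [0.4504, -0.0778, 0.0145]
orientation: [[-0.42, 0.908, 0.0], [0.908, 0.42, -0.0], [-0.0, 0.0, -1.0]]
wrist_force: [1.5, -0.9, 1.2]
gripper_width: 0.0659
grip_force: 10.0
```

Call:
jog_arm:
  series:
    - [0, 0, -0.02, 0, 1]
    - [0, 0, -0.07, 0, 1]
    - [0, 0, -0.11, 0, 1]
    - [0, 0, -0.11, 0, 1]

```text
t: 4.3
eef_pos: [0.4531, -0.0785, 0.1279]
orientation: [[-0.42, 0.908, 0.008], [0.908, 0.42, -0.002], [-0.005, 0.006, -1.0]]
wrist_force: [0.1, 0.2, -0.9]
gripper_width: 0.0658
grip_force: 10.0
```

```bash
python3 go.py .5125 -.309 .10 94.1
```

```text
t 4.3 pos [ 0.4531 -0.0785  0.1279] yaw 114.8 w 0.0658 grip 10.0 F [ 0.1  0.2 -0.9] shift [-0.234  -0.043   0.0288] turn 0.361
```

Call:
jog_arm:
  series:
    - [-0.055, -0.01, 0, 0.09, 1]
    - [-0.11, -0.02, 0, 0.18, 1]
    - [-0.165, -0.03, 0, 0.27, 1]
    - [-0.215, -0.04, 0, 0.34, 1]
    - [-0.234, -0.043, 0, 0.361, 1]
    - [-0.234, -0.043, 0, 0.361, 1]
    - [-0.234, -0.043, 0, 0.361, 1]

```text
t: 5.18
eef_pos: [0.5084, -0.3064, 0.1232]
orientation: [[-0.073, 0.997, -0.002], [0.997, 0.073, 0.002], [0.002, -0.002, -1.0]]
wrist_force: [-0.6, 0.2, -1.1]
gripper_width: 0.0656
grip_force: 10.0
```

```bash
python3 go.py .5125 -.309 .05 94.1
```

```text
t 5.17 pos [ 0.5084 -0.3064  0.1232] yaw 94.2 w 0.0656 grip 10.0 F [-0.6  0.2 -1.1] shift [-0.0031  0.004   0.0732] turn 0.002
```

Call:
jog_arm:
  series:
    - [-0.003, 0.004, 0.05, 0, 1]
    - [-0.003, 0.004, 0.085, 0, 1]
    - [-0.003, 0.004, 0.085, 0, 1]
    - [-0.003, 0.004, 0.085, 0, 1]

```text
t: 5.68
eef_pos: [0.5142, -0.3103, 0.0405]
orientation: [[-0.073, 0.997, 0.001], [0.997, 0.073, -0.001], [-0.001, 0.001, -1.0]]
wrist_force: [0.8, -1.1, -0.4]
gripper_width: 0.0659
grip_force: 10.0
```

```bash
python3 go.py .5125 -.309 .0185 94.1
```

```text
t 5.67 pos [ 0.5142 -0.3103  0.0405] yaw 94.2 w 0.0659 grip 10.0 F [ 0.8 -1.1 -0.4] shift [ 0.0014 -0.0016  0.022 ] turn 0.002
```

Call:
jog_arm:
  series:
    - [0.001, -0.0015, 0.012, 0, 1]
    - [0.001, -0.0015, 0.02, 0, 1]
    - [0.001, -0.0015, 0.0215, 0, 1]
    - [0.001, -0.0015, 0.0215, 0, 1]

```text
t: 6.18
eef_pos: [0.512, -0.31, 0.0184]
orientation: [[-0.072, 0.997, -0.0], [0.997, 0.072, 0.0], [0.0, -0.0, -1.0]]
wrist_force: [-1.7, 0.8, 5.1]
gripper_width: 0.066
grip_force: 10.0
```

```bash
python3 go.py .5125 -.309 .0185 94.1
```

```text
t 6.17 pos [ 0.512  -0.31    0.0184] yaw 94.1 w 0.066 grip 10.0 F [-1.7  0.8  5.1] shift [ 0.001   0.0006 -0.0001] turn 0.0
```

In contact (5 N). I release, rise, and move to the 60 mm dish.

Call:
jog_arm:
  series:
    - [0, 0, 0, 0, -1]
    - [0, 0, 0, 0, -1]
    - [0, 0, 0, 0, -1]
    - [0, 0, 0, 0, -1]
    - [0, 0, -0.03, 0, -1]
    - [0, 0, -0.08, 0, -1]
    - [0, 0, -0.12, 0, -1]
    - [0, 0, -0.12, 0, -1]

```text
t: 7.18
eef_pos: [0.5147, -0.3118, 0.1424]
orientation: [[-0.072, 0.997, 0.007], [0.997, 0.072, -0.005], [-0.005, 0.007, -1.0]]
wrist_force: [-0.4, -0.2, 0.5]
gripper_width: 0.0879
grip_force: 0.0
```

```bash
python3 go.py .566 -.079 .12 80
```

```text
t 7.17 pos [ 0.5147 -0.3118  0.1424] yaw 94.1 w 0.0879 grip 0.0 F [-0.4 -0.2  0.5] shift [0.2287 0.0677 0.0217] turn 0.247
```

Call:
jog_arm:
  series:
    - [0.229, 0.068, 0.02, 0.247, -1]
    - [0.229, 0.068, 0.02, 0.247, -1]
    - [0.229, 0.068, 0.02, 0.247, -1]
    - [0.229, 0.068, 0.02, 0.247, -1]
    - [0.229, 0.068, 0.05, 0.247, -1]
    - [0.229, 0.068, 0.08, 0.247, -1]
    - [0.229, 0.068, 0.08, 0.247, -1]

```text
t: 8.05
eef_pos: [0.5596, -0.0758, 0.0537]
orientation: [[0.174, 0.985, -0.008], [0.985, -0.174, 0.002], [0.0, -0.009, -1.0]]
wrist_force: [-0.4, -0.3, 0.1]
gripper_width: 0.0885
grip_force: 0.0
```

```bash
python3 - <<'E'
from h import *
T=get_image("top");S=get_image("side")
for n,im,uv in(("side",S,(285,405)),):
    g=im[345:465,210:365]; cv2.imwrite("pics/p1.png",cv2.resize(np.hstack([T[200:360,440:600],S[320:480,200:360]]),None,fx=2.4,fy=2.4,interpolation=2))
E
python3 go.py .566 -.079 .014 80
```

```text
t 8.15 pos [ 0.5627 -0.0767  0.0571] yaw 80.0 w 0.0881 grip 0.0 F [ 0.2  0.4 -0.2] shift [-0.0017  0.0037  0.0431] turn -0.001
```

View pics/p1.png

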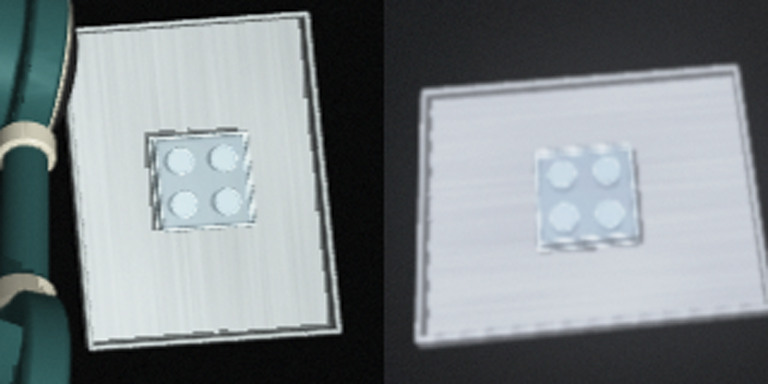

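The plate lies square in mid-tray; its wells centre at crop (203,181), which is top-view (524.7,275.3). I'm checking that point and continuing to the 60 mm dish.

Call:
jog_arm:
  series:
    - [-0.002, 0.003, 0.02, 0, -1]
    - [-0.002, 0.003, 0.03, 0, -1]
    - [-0.002, 0.003, 0.03, 0, -1]
    - [-0.002, 0.003, 0.03, 0, -1]

```text
t: 8.65
eef_pos: [0.566, -0.0794, 0.0279]
orientation: [[0.174, 0.985, 0.0], [0.985, -0.174, -0.0], [-0.0, 0.0, -1.0]]
wrist_force: [-0.2, 0.9, -0.4]
gripper_width: 0.0881
grip_force: 0.0
```

```bash
python3 -c "
from h import *
print(ray('top',(524.7,275.3),.016))"
python3 go.py .566 -.079 .0145 80
```

```text
[[ 0.51090708 -0.31128809]]
t 8.65 pos [ 0.566  -0.0794  0.0279] yaw 80.0 w 0.0881 grip 0.0 F [-0.2  0.9 -0.4] shift [ 0.0003 -0.0001  0.0134] turn -0.001
```

Call:
jog_arm:
  series:
    - [0, 0, 0.0135, 0, -1]
    - [0, 0, 0.0135, 0, -1]
    - [0, 0, 0.0135, 0, 1]
    - [0, 0, 0.0135, 0, 1]
    - [0, 0, 0.0135, 0, 1]
    - [0, 0, 0.0135, 0, 1]
    - [0, 0, 0.0135, 0, 1]
    - [0, 0, 0.0135, 0, 1]

```text
t: 9.65
eef_pos: [0.5662, -0.0793, 0.0146]
orientation: [[0.174, 0.985, 0.001], [0.985, -0.174, -0.0], [0.0, 0.001, -1.0]]
wrist_force: [-0.0, 0.1, 1.7]
gripper_width: 0.0593
grip_force: 10.0
```

Call:
jog_arm:
  series:
    - [0, 0, -0.02, 0, 1]
    - [0, 0, -0.07, 0, 1]
    - [0, 0, -0.11, 0, 1]
    - [0, 0, -0.11, 0, 1]
    - [0, 0, -0.11, 0, 1]

```text
t: 10.28
eef_pos: [0.5656, -0.0792, 0.1246]
orientation: [[0.174, 0.985, 0.0], [0.985, -0.174, -0.0], [-0.0, 0.0, -1.0]]
wrist_force: [-1.2, -0.5, -0.1]
gripper_width: 0.0592
grip_force: 10.0
```

```bash
python3 go.py .512 -.310 .12 70
```

```text
t 10.28 pos [ 0.5656 -0.0792  0.1246] yaw 80.0 w 0.0592 grip 10.0 F [-1.2 -0.5 -0.1] shift [-0.2366 -0.0126  0.0046] turn 0.174
```

Call:
jog_arm:
  series:
    - [-0.055, -0.003, 0, 0.05, 1]
    - [-0.11, -0.006, 0, 0.09, 1]
    - [-0.165, -0.009, 0, 0.13, 1]
    - [-0.215, -0.012, 0, 0.16, 1]
    - [-0.237, -0.013, 0.005, 0.174, 1]
    - [-0.237, -0.013, 0.04, 0.174, 1]
    - [-0.237, -0.013, 0.05, 0.174, 1]
    - [-0.237, -0.013, 0.05, 0.174, 1]
    - [-0.237, -0.013, 0.05, 0.174, 1]

```text
t: 11.4
eef_pos: [0.5127, -0.31, 0.075]
orientation: [[0.341, 0.94, 0.001], [0.94, -0.341, -0.0], [-0.0, 0.001, -1.0]]
wrist_force: [0.4, 0.1, 0.1]
gripper_width: 0.0593
grip_force: 10.0
```

```bash
python3 go.py .512 -.310 .0345 70
```

```text
t 11.4 pos [ 0.5127 -0.31    0.075 ] yaw 70.1 w 0.0593 grip 10.0 F [0.4 0.1 0.1] shift [-0.0002 -0.0006  0.0405] turn 0.001
```

Call:
jog_arm:
  series:
    - [0, -0.0005, 0.025, 0, 1]
    - [0, -0.0005, 0.035, 0, 1]
    - [0, -0.0005, 0.039, 0, 1]
    - [0, -0.0005, 0.0405, 0, 1]
    - [0, -0.0005, 0.0405, 0, 1]

```text
t: 12.02
eef_pos: [0.512, -0.3105, 0.0346]
orientation: [[0.342, 0.94, 0.001], [0.94, -0.342, -0.001], [-0.0, 0.001, -1.0]]
wrist_force: [0.1, -0.1, 0.3]
gripper_width: 0.0596
grip_force: 10.0
```

```bash
python3 go.py .512 -.310 .0345 70
```

```text
t 12.03 pos [ 0.512  -0.3105  0.0346] yaw 70.0 w 0.0596 grip 10.0 F [ 0.1 -0.1  0.3] shift [ 0.0005 -0.0002  0.0001] turn 0.0
```

Call:
jog_arm:
  series:
    - [0, 0, 0.0007, 0, 1]
    - [0, 0, 0.0007, 0, -1]
    - [0, 0, 0.0007, 0, -1]
    - [0, 0, 0.0007, 0, -1]
    - [0, 0, 0.0007, 0, -1]
    - [0, 0, -0.03, 0, -1]
    - [0, 0, -0.08, 0, -1]
    - [0, 0, -0.1, 0, -1]
    - [0, 0, -0.1, 0, -1]

```text
t: 13.15
eef_pos: [0.5126, -0.3109, 0.1355]
orientation: [[0.342, 0.94, 0.003], [0.94, -0.342, -0.002], [-0.001, 0.004, -1.0]]
wrist_force: [-0.0, 0.6, -0.9]
gripper_width: 0.0882
grip_force: 0.0
```

```bash
python3 go.py .686 .0795 .13 45
```

```text
t 13.15 pos [ 0.5126 -0.3109  0.1355] yaw 70.0 w 0.0882 grip 0.0 F [-0.   0.6 -0.9] shift [0.4262 0.0294 0.0052] turn 0.436
```

Call:
jog_arm:
  series:
    - [0.426, 0.0295, 0.005, 0.436, -1]
    - [0.426, 0.0295, 0.005, 0.436, -1]
    - [0.426, 0.0295, 0.005, 0.436, -1]
    - [0.426, 0.0295, 0.005, 0.436, -1]
    - [0.426, 0.0295, 0.005, 0.436, -1]
    - [0.426, 0.0295, 0.005, 0.436, -1]
    - [0.426, 0.0295, 0.005, 0.436, -1]
    - [0.426, 0.0295, 0.04, 0.436, -1]
    - [0.426, 0.0295, 0.08, 0.436, -1]
    - [0.426, 0.0295, 0.08, 0.436, -1]
    - [0.426, 0.0295, 0.08, 0.436, -1]

```text
t: 14.52
eef_pos: [0.6844, 0.0798, 0.0532]
orientation: [[0.707, 0.707, -0.001], [0.707, -0.707, -0.0], [-0.001, -0.001, -1.0]]
wrist_force: [0.0, -0.5, -0.1]
gripper_width: 0.0885
grip_force: 0.0
```

```bash
python3 - <<'E'
from h import *
T=get_image("top");S=get_image("side")
cv2.imwrite("pics/p2.png",cv2.resize(np.hstack([T[200:360,440:600],S[320:480,200:360],S[130:290,280:440]]),None,fx=1.66,fy=1.66,interpolation=2))
E
python3 go.py .686 .0795 .03 45
```

```text
t 14.62 pos [0.6861 0.0799 0.0555] yaw 45.0 w 0.0882 grip 0.0 F [ 1.2 -0.6 -0.5] shift [-0.0004  0.0001  0.0255] turn -0.0
```

View pics/p2.png

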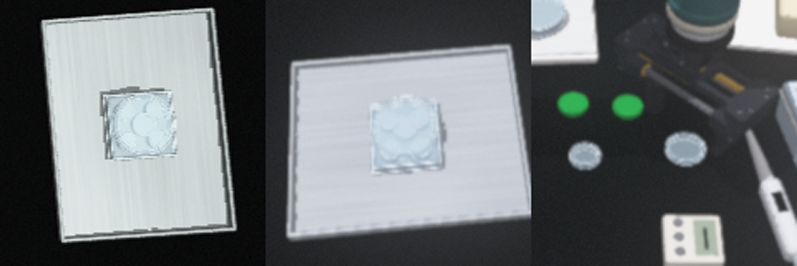

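The 60 mm dish is on the plate (crop (141,124)). I need an enlarged check of its centring; meanwhile I go down on the 50 mm dish, where the side crop shows the jaws straddling it at (686,148) and clear of the pipette.

Call:
jog_arm:
  series:
    - [0, 0, 0.02, 0, -1]
    - [0, 0, 0.028, 0, -1]
    - [0, 0, 0.028, 0, -1]
    - [0, 0, 0.028, 0, -1]

```text
t: 15.12
eef_pos: [0.6849, 0.08, 0.0258]
orientation: [[0.707, 0.707, -0.0], [0.707, -0.707, 0.0], [-0.0, -0.0, -1.0]]
wrist_force: [0.1, -0.5, 0.4]
gripper_width: 0.0882
grip_force: 0.0
```

```bash
python3 - <<'E'
from h import *
T=get_image("top");S=get_image("side")
cv2.imwrite("pics/p3.png",cv2.resize(np.hstack([T[245:305,495:555],S[370:430,250:310]]),None,fx=6.6,fy=6.6,interpolation=2))
print(ray('side',(250+30,370+30),.035))
E
python3 go.py .686 .0795 .0145 45
```

```text
[[ 0.50651659 -0.3187785 ]]
t 15.22 pos [0.6853 0.0801 0.0263] yaw 45.0 w 0.0883 grip 0.0 F [-0.1  0.2  0.4] shift [0.0001 0.0009 0.0118] turn 0.0
```

View pics/p3.png

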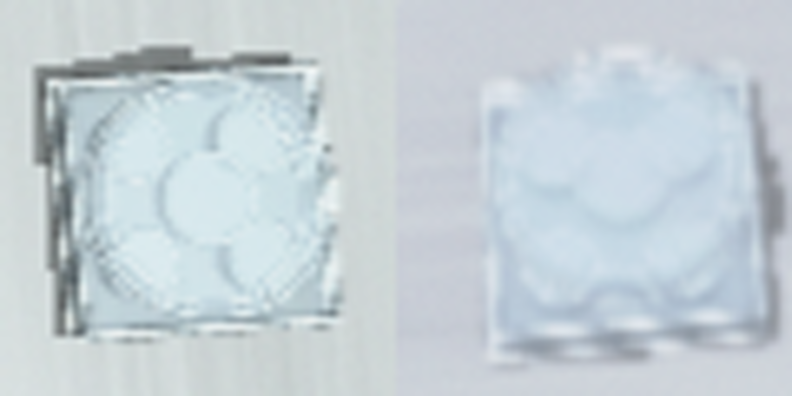

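The dish's well is at crop (207,197), which is top-view (526.4,274.8). That lies within about 3 mm of the plate centre after allowing for height. Next I grip the 50 mm dish.

Call:
jog_arm:
  series:
    - [0, 0.001, 0.012, 0, -1]
    - [0, 0.001, 0.012, 0, -1]
    - [0, 0.001, 0.012, 0, 1]
    - [0, 0.001, 0.012, 0, 1]
    - [0, 0.001, 0.012, 0, 1]
    - [0, 0.001, 0.012, 0, 1]
    - [0, 0.001, 0.012, 0, 1]
    - [0, 0.001, 0.012, 0, 1]

```text
t: 16.23
eef_pos: [0.6857, 0.0793, 0.014]
orientation: [[0.707, 0.707, 0.0], [0.707, -0.707, 0.0], [0.0, 0.0, -1.0]]
wrist_force: [0.2, -0.5, 1.3]
gripper_width: 0.0492
grip_force: 10.0
```

Call:
jog_arm:
  series:
    - [0, 0, -0.02, 0, 1]
    - [0, 0, -0.07, 0, 1]
    - [0, 0, -0.11, 0, 1]
    - [0, 0, -0.11, 0, 1]
    - [0, 0, -0.11, 0, 1]

```text
t: 16.85
eef_pos: [0.6852, 0.0793, 0.124]
orientation: [[0.707, 0.707, 0.0], [0.707, -0.707, -0.0], [0.0, 0.0, -1.0]]
wrist_force: [-0.1, -0.9, -0.7]
gripper_width: 0.0493
grip_force: 10.0
```

```bash
python3 -c "
from h import *
for z in(.022,.028,.035):print(ray('top',(526.4,274.8),z))"
python3 go.py .512 -.310 .13 60
```

```text
[[ 0.51161393 -0.31226566]]
[[ 0.5114968  -0.31045489]]
[[ 0.51136014 -0.30834232]]
t 16.85 pos [0.6852 0.0793 0.124 ] yaw 45.0 w 0.0493 grip 10.0 F [-0.1 -0.9 -0.7] shift [-0.3978  0.1526 -0.006 ] turn -0.261
```

Call:
jog_arm:
  series:
    - [-0.05, 0.019, 0, -0.03, 1]
    - [-0.1, 0.038, 0, -0.07, 1]
    - [-0.15, 0.058, 0, -0.1, 1]
    - [-0.2, 0.077, 0, -0.14, 1]
    - [-0.25, 0.096, 0, -0.17, 1]
    - [-0.3, 0.115, 0, -0.2, 1]
    - [-0.35, 0.134, 0, -0.23, 1]
    - [-0.385, 0.148, 0, -0.25, 1]
    - [-0.398, 0.1525, 0, -0.261, 1]
    - [-0.398, 0.1525, 0.035, -0.261, 1]
    - [-0.398, 0.1525, 0.035, -0.261, 1]
    - [-0.398, 0.1525, 0.035, -0.261, 1]

```text
t: 18.35
eef_pos: [0.5121, -0.3091, 0.0885]
orientation: [[0.5, 0.866, -0.001], [0.866, -0.5, 0.001], [0.0, -0.001, -1.0]]
wrist_force: [0.1, -0.1, 1.0]
gripper_width: 0.0495
grip_force: 10.0
```

```bash
python3 go.py .512 -.310 .049 60
```

```text
t 18.35 pos [ 0.5121 -0.3091  0.0885] yaw 60.0 w 0.0495 grip 10.0 F [ 0.1 -0.1  1. ] shift [-0.0009  0.0004  0.0395] turn 0.001
```

Call:
jog_arm:
  series:
    - [-0.001, 0, 0.025, 0, 1]
    - [-0.001, 0, 0.035, 0, 1]
    - [-0.001, 0, 0.039, 0, 1]
    - [-0.001, 0, 0.0395, 0, 1]
    - [-0.001, 0, 0.0395, 0, 1]

```text
t: 18.98
eef_pos: [0.5121, -0.3112, 0.0501]
orientation: [[0.5, 0.866, 0.001], [0.866, -0.5, -0.001], [-0.0, 0.001, -1.0]]
wrist_force: [-0.0, -1.1, 0.4]
gripper_width: 0.0492
grip_force: 10.0
```

```bash
python3 go.py .512 -.310 .049 60
```

```text
t 18.98 pos [ 0.5121 -0.3112  0.0501] yaw 60.0 w 0.0492 grip 10.0 F [-0.  -1.1  0.4] shift [ 0.0009 -0.0007  0.0011] turn -0.0
```

Call:
jog_arm:
  series:
    - [0.001, 0, 0.0013, 0, 1]
    - [0.001, 0, 0.0013, 0, 1]
    - [0.001, 0, 0.0013, 0, 1]

```text
t: 19.35
eef_pos: [0.5126, -0.3105, 0.0489]
orientation: [[0.5, 0.866, 0.001], [0.866, -0.5, -0.001], [-0.0, 0.001, -1.0]]
wrist_force: [-1.2, -0.7, 5.1]
gripper_width: 0.0496
grip_force: 10.0
```

Contact (5 N). I release and go to the clear 35 mm dish.

Call:
jog_arm:
  series:
    - [0, 0, 0, 0, -1]
    - [0, 0, 0, 0, -1]
    - [0, 0, 0, 0, -1]
    - [0, 0, 0, 0, -1]
    - [0, 0, -0.03, 0, -1]
    - [0, 0, -0.07, 0, -1]
    - [0, 0, -0.09, 0, -1]
    - [0, 0, -0.09, 0, -1]

```text
t: 20.35
eef_pos: [0.5132, -0.3108, 0.1398]
orientation: [[0.5, 0.866, 0.003], [0.866, -0.5, -0.002], [-0.0, 0.004, -1.0]]
wrist_force: [0.3, 0.5, -0.7]
gripper_width: 0.088
grip_force: 0.0
```

```bash
python3 go.py .563 .069 .13 45
```

```text
t 20.35 pos [ 0.5132 -0.3108  0.1398] yaw 60.0 w 0.088 grip 0.0 F [ 0.3  0.5 -0.7] shift [ 0.3537 -0.147   0.0092] turn 0.261
```

Call:
jog_arm:
  series:
    - [0.354, -0.147, 0.009, 0.261, -1]
    - [0.354, -0.147, 0.009, 0.261, -1]
    - [0.354, -0.147, 0.009, 0.261, -1]
    - [0.354, -0.147, 0.009, 0.261, -1]
    - [0.354, -0.147, 0.009, 0.261, -1]
    - [0.354, -0.147, 0.009, 0.261, -1]
    - [0.354, -0.147, 0.009, 0.261, -1]
    - [0.354, -0.147, 0.05, 0.261, -1]
    - [0.354, -0.147, 0.085, 0.261, -1]
    - [0.354, -0.147, 0.085, 0.261, -1]
    - [0.354, -0.147, 0.085, 0.261, -1]

```text
t: 21.72
eef_pos: [0.5621, 0.0693, 0.0532]
orientation: [[0.707, 0.707, -0.0], [0.707, -0.707, -0.0], [-0.0, -0.0, -1.0]]
wrist_force: [-0.4, -0.3, 0.3]
gripper_width: 0.0881
grip_force: 0.0
```

```bash
python3 - <<'E'
from h import *
T=get_image("top");S=get_image("side")
cv2.imwrite("pics/p4.png",np.hstack([cv2.resize(T[245:305,495:555],(390,390),interpolation=2),cv2.resize(S[150:300,220:370],(390,390))]))
E
python3 go.py .563 .069 .0145 45
```

```text
t 21.82 pos [0.5634 0.0697 0.0546] yaw 45.0 w 0.088 grip 0.0 F [ 0.4 -0.  -0.9] shift [-0.0008  0.0001  0.0401] turn -0.0
```

View pics/p4.png

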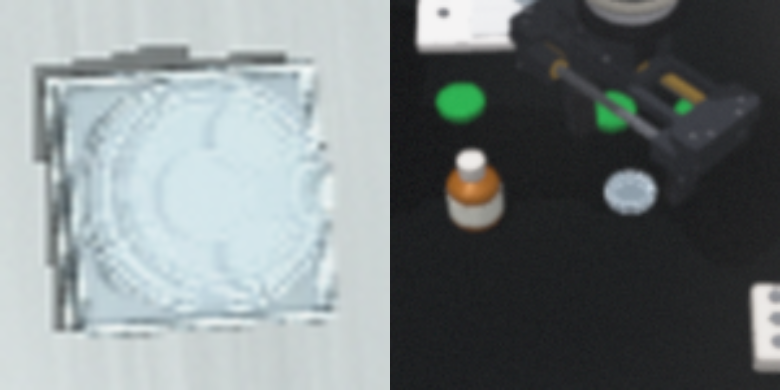

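The 50 mm dish is centred on the pile (crop (216,192)). The jaws straddle the clear dish at crop (630,190), free of the greens and the bottle. I descend.

Call:
jog_arm:
  series:
    - [0, 0, 0.02, 0, -1]
    - [0, 0, 0.035, 0, -1]
    - [0, 0, 0.038, 0, -1]
    - [0, 0, 0.038, 0, -1]
    - [0, 0, 0.038, 0, -1]

```text
t: 22.45
eef_pos: [0.5626, 0.0701, 0.0157]
orientation: [[0.707, 0.707, 0.001], [0.707, -0.707, 0.0], [0.001, 0.001, -1.0]]
wrist_force: [0.6, 0.0, -1.3]
gripper_width: 0.0882
grip_force: 0.0
```

```bash
python3 go.py .563 .069 .0145 45
```

```text
t 22.45 pos [0.5626 0.0701 0.0157] yaw 45.0 w 0.0882 grip 0.0 F [ 0.6  0.  -1.3] shift [-0.0005  0.0011  0.0012] turn 0.0
```

Call:
jog_arm:
  series:
    - [0, 0.001, 0.001, 0, 1]
    - [0, 0.001, 0.001, 0, 1]
    - [0, 0.001, 0.001, 0, 1]
    - [0, 0.001, 0.001, 0, 1]
    - [0, 0.001, 0.001, 0, 1]
    - [0, 0.001, 0.001, 0, 1]
    - [0, 0.001, 0.001, 0, 1]

```text
t: 23.32
eef_pos: [0.5626, 0.0694, 0.014]
orientation: [[0.707, 0.707, -0.0], [0.707, -0.707, 0.0], [-0.0, -0.0, -1.0]]
wrist_force: [-0.2, -0.2, 0.1]
gripper_width: 0.0372
grip_force: 10.0
```

Call:
jog_arm:
  series:
    - [0, 0, -0.02, 0, 1]
    - [0, 0, -0.07, 0, 1]
    - [0, 0, -0.115, 0, 1]
    - [0, 0, -0.115, 0, 1]
    - [0, 0, -0.115, 0, 1]

```text
t: 23.95
eef_pos: [0.5626, 0.0694, 0.1297]
orientation: [[0.707, 0.707, 0.001], [0.707, -0.707, 0.0], [0.001, 0.001, -1.0]]
wrist_force: [-0.3, 0.0, 0.1]
gripper_width: 0.0374
grip_force: 10.0
```

```bash
python3 go.py .512 -.310 .13 60
```

```text
t 23.95 pos [0.5626 0.0694 0.1297] yaw 45.0 w 0.0374 grip 10.0 F [-0.3  0.   0.1] shift [-0.3041  0.2324 -0.0004] turn -0.261
```

Call:
jog_arm:
  series:
    - [-0.04, 0.03, 0, -0.03, 1]
    - [-0.08, 0.06, 0, -0.07, 1]
    - [-0.12, 0.092, 0, -0.1, 1]
    - [-0.16, 0.122, 0, -0.14, 1]
    - [-0.2, 0.153, 0, -0.17, 1]
    - [-0.24, 0.183, 0, -0.2, 1]
    - [-0.275, 0.21, 0, -0.23, 1]
    - [-0.295, 0.225, 0, -0.25, 1]
    - [-0.304, 0.2325, 0, -0.261, 1]
    - [-0.304, 0.2325, 0.03, -0.261, 1]
    - [-0.304, 0.2325, 0.03, -0.261, 1]
    - [-0.304, 0.2325, 0.03, -0.261, 1]

```text
t: 25.45
eef_pos: [0.5121, -0.3092, 0.0988]
orientation: [[0.5, 0.866, -0.001], [0.866, -0.5, 0.001], [0.0, -0.001, -1.0]]
wrist_force: [-0.1, -1.1, 0.3]
gripper_width: 0.0372
grip_force: 10.0
```

```bash
python3 go.py .512 -.310 .059 60
```

```text
t 25.45 pos [ 0.5121 -0.3092  0.0988] yaw 60.0 w 0.0372 grip 10.0 F [-0.1 -1.1  0.3] shift [-0.0008  0.0003  0.0398] turn 0.0
```

Call:
jog_arm:
  series:
    - [-0.0005, 0, 0.025, 0, 1]
    - [-0.0005, 0, 0.035, 0, 1]
    - [-0.0005, 0, 0.039, 0, 1]
    - [-0.0005, 0, 0.0395, 0, 1]
    - [-0.0005, 0, 0.0395, 0, 1]
    - [-0.0005, 0, 0.0395, 0, 1]

```text
t: 26.2
eef_pos: [0.5124, -0.3108, 0.0602]
orientation: [[0.5, 0.866, 0.001], [0.866, -0.5, -0.001], [-0.0, 0.001, -1.0]]
wrist_force: [0.7, 0.7, -0.2]
gripper_width: 0.0376
grip_force: 10.0
```

```bash
python3 go.py .512 -.310 .059 60
```

```text
t 26.2 pos [ 0.5124 -0.3108  0.0602] yaw 60.0 w 0.0376 grip 10.0 F [ 0.7  0.7 -0.2] shift [ 0.0005 -0.0007  0.0012] turn -0.0
```

Call:
jog_arm:
  series:
    - [0.0005, 0, 0.0013, 0, 1]
    - [0.0005, 0, 0.0013, 0, 1]
    - [0.0005, 0, 0.0013, 0, 1]

```text
t: 26.58
eef_pos: [0.5126, -0.3104, 0.0589]
orientation: [[0.5, 0.866, 0.001], [0.866, -0.5, -0.001], [-0.0, 0.001, -1.0]]
wrist_force: [-0.7, -0.3, 5.5]
gripper_width: 0.0374
grip_force: 10.0
```

Contact again. I release, rise and move aside.

Call:
jog_arm:
  series:
    - [0, 0, 0, 0, -1]
    - [0, 0, 0, 0, -1]
    - [0, 0, 0, 0, -1]
    - [0, 0, 0, 0, -1]
    - [0, 0, 0, 0, -1]
    - [0, 0, -0.03, 0, -1]
    - [0, 0, -0.08, 0, -1]
    - [0, 0, -0.12, 0, -1]
    - [0.06, -0.03, -0.12, 0, -1]
    - [0.12, -0.06, -0.12, 0, -1]
    - [0.18, -0.1, -0.12, 0, -1]
    - [0.18, -0.1, -0.12, 0, -1]

```text
t: 28.08
eef_pos: [0.5151, -0.1012, 0.1782]
orientation: [[0.498, 0.867, -0.0], [0.867, -0.498, 0.001], [0.0, -0.001, -1.0]]
wrist_force: [0.1, -0.6, 0.8]
gripper_width: 0.0882
grip_force: 0.0
```

Call:
jog_arm:
  series:
    - [0.06, -0.03, 0, 0, -1]
    - [0.12, -0.06, 0, 0, -1]
    - [0.12, -0.06, 0, 0, -1]
    - [0.12, -0.06, 0, 0, -1]

```text
t: 28.58
eef_pos: [0.524, 0.0296, 0.1782]
orientation: [[0.499, 0.867, 0.0], [0.867, -0.499, -0.001], [-0.001, 0.0, -1.0]]
wrist_force: [-0.2, -0.5, 0.3]
gripper_width: 0.0881
grip_force: 0.0
```

Run:
```python
from h import *
T=get_image("top");S=get_image("side")
cv2.imwrite("pics/p5.png",np.hstack([cv2.resize(T[245:305,495:555],(390,390),interpolation=2),cv2.resize(S[350:430,240:320],(390,390),interpolation=2)]))
```

```text
(no output)
```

View pics/p5.png

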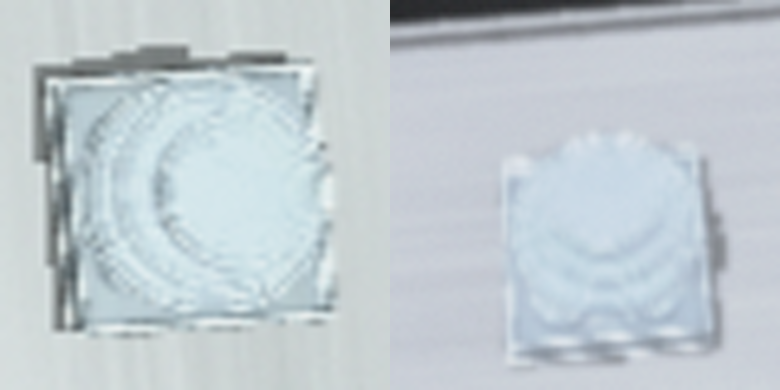

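The pile shows all four dishes concentric once height is allowed for, with the 35 mm dish's rim starting at crop x≈160 and an expected value of about 169 (within about 2 mm). All are level, so I hand in.

```bash
python3 -c "
from plant import *
print(job_done())"
```

```text
the job is handed in; nothing more can be done
None
```

The four dishes are piled in the middle of the tray in the order asked and the job is handed in at about 29 s; the last pictures put each dish within about 3 mm of centre, but no verdict came back.

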